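# Build up the dry-block heater

## Robot

A 7-joint arm with a two-finger parallel gripper is mounted at the origin on a cart in front of the work surface, level with it; the furniture and walls round the work are solid. World frame = base frame: x ahead of the robot, y to its left, z up, the work surface at z = 0. Lengths are in m, angles in rad, forces in N, time in s.
With the tool pointing down it reaches from about 0.4 to 0.9 m from the base axis. Payload 5.6 kg.
Tool frame: the origin (TCP) lies midway between the tips of the shut fingers; the grasp point (between the pads) lies 19 mm behind it; y points along the fingers, z is the direction in which the jaws open and shut, and the axes are right-handed (so a half turn about y gives the same grasp; the last joint's range is limited). The gripper opens to 92 mm and grips with 3 to 60 N. Pads are 20 mm wide; open, the fingers measure 128 mm over their backs; the gripper's body (75 mm by 189 mm) begins 69 mm behind the grasp point.
Start: joints at [-1.245, 0.468, -0.012, 1.603, 0.006, 1.071, -0.056], TCP at [0.234, 0.606, 0.177] pointing down, gripper open.
Joint ranges: [-2.53, 2.53], [-0.31, 2.02], [-1.57, 1.55], [0.28, 2.44], [-1.29, 4.43], [0.15, 1.84], [-2.92, 2.92]. Speed limits (rad/s): [2.57, 2.57, 3.14, 3.14, 3.14, 3.14, 3.14].

## Interface

Orientations are given as a 3x3 rotation matrix whose columns are the frame's x, y, z axes.
In Python, from station import env, effector, solver, viewer, workorder, search_frame, tip_of gives the robot as it stands. Calls block until the motion is done:
- env.reach(position, orientation): joint-space move of the TCP to a pose.
- env.movel(position, frame=None, rate=0.15): straight line of the TCP; frame=None keeps the orientation; rate is the mean speed in m/s.
- env.goto_joints(angles): joint-space move.
- effector.release() and effector.grasp(squeeze=None): open the fingers fully, or close them until they stop; squeeze is the grip in N (None keeps the last).
- env.pause(seconds).
- solver.inverse_kinematics(position, orientation): joint angles nearest the present ones, or None.
- env.sense(): the state.
- viewer.read_camera(name): name is "scene" or "top"; returns (picture, depth): 480x640x3 uint8, red, green, blue; 480x640 float32, m along the optical axis (not along the pixel's ray), 0 where there is no reading.
- viewer.camera_info(name): a dict with "intrinsics" (3x3 intrinsics, pixels), "dist_coeffs" ([k1, k2, p1, p2, k3] as OpenCV has them; the pictures are not rectified), "eye" and "rotation" of the camera in the world. Camera axes: x right, y up, looking along -z (the intrinsics and any distortion apply to the point x, -y, -z); pixel columns grow to the right and rows downward; lengths in m; the calibration is good to about 2 mm. A picture is of the moment at which its call begins. camera_info takes no time and is no camera call.
A pose or a line that the arm cannot do raises env.PlanningError and nothing moves.
- workorder.finish_job(): hands the job in, once; it reports no verdict.
Trained networks look in the newest picture that a camera, given by its name, has taken for a name from the list of things; names that differ only in an ending like _2 or _b are one class to them, and where a whole thing is asked for, a point or a joint stands for the part that bears it (a point fixed in the world has none). Each returns a list of dicts, best first, with "score" (0 to 1); they miss things now and then, are a little off and sometimes report something else, mostly with a low value. They report only what shows in the picture. A call takes as long as a camera call. They do not tell look-alikes from the thing itself.
- search_frame(camera, name): "at" ([x, y, z] in m, in world coordinates, good to about 4 mm: the middle of the surface that is visible of it).
- tip_of(camera, name): "at" ([x, y, z] in m, in world coordinates, good to about 4 mm: a listed point, or the origin of a listed thing).
The state is a dict: "t": time; "joint_positions": joint angles; "joint_velocities": joint speeds; "tau": joint torques, N m; "ee_pos": TCP position; "tcp_rot": TCP orientation; "wrist_force": force on the tool from outside, world axes, zero at the start; "moment": the same for the moment, N m; "gripper_width": finger opening in m.
Only numpy, scipy, OpenCV 4.12 (cv2) and the standard library are available. Lean on these libraries where they do the work, as an engineer would, in place of code of your own. Each camera call takes 0.05 s, during which the arm holds its last target.

## Task

Get the dry-block heater ready for the tall vial. In this order: stand the round metal block, open end up, in the middle of the heater's round plate; set the wide-bored sleeve down into the block; stand the tall vial in the sleeve; then lower the hood over the vial so that it rests flat on the block. Keep the vial upright and leave the narrow-bored sleeve and the short vial where they stand.

Things in the scene. Friction and masses are not known exactly. Their poses are not given: they have to be found in the camera images.
- plate (a point): Centre of the top face of the heater's raised round steel plate (70 mm across, 8 mm proud of the housing, its top face 54 mm above the worktop). The heater is a low white box, 120 x 140 mm, fixed on the worktop; its place and yaw vary: either near the front edge on the right, or farther back on the left. z axis up.
- block_center (a point): Centre (half-way up) of the aluminium heating block: a round cup 64 mm across and 40 mm tall, open at the top, bore 46 mm across and 30 mm deep (floor 10 mm thick). 0.26 kg, stands open end up. z axis up. All six loose things start standing in one row along y near the front edge, about 115 mm apart, in any order. On the plate its centre is 20 mm above the plate's face.
- sleeve_wide_center (a point): Centre (half-way up) of the wide-bored grey plastic sleeve: a cup 38 mm across and 58 mm tall, open at the top, bore 33 mm across (wall 2.5 mm, floor 4 mm). z axis up. Standing in the block its centre is 19 mm above the block's centre and its top 28 mm stands out of the block, so hold it by the top 25 mm.
- sleeve_narrow_center (a point): Centre (half-way up) of the narrow-bored grey plastic sleeve: same outside size (38 x 58 mm) but thick-walled, bore only 16 mm across; the vial does not fit in it. Not wanted; leave it.
- tall_vial_center (a point): Centre (half-way up) of the tall vial: white, 84 mm tall, body 24 mm across, ribbed white cap 26 mm across and 14 mm tall. z axis up (cap end). Standing in the sleeve its centre is 17 mm above the sleeve's centre and its top 30 mm stands out of the sleeve, so hold it by the cap, in the top 25 mm or so.
- short_vial_center (a point): Centre (half-way up) of the short vial: 70 mm tall, black cap 26 mm across. Not wanted; leave it.
- hood_center (a point): Centre (half-way up) of the hood: a white upside-down cup 60 mm across and 70 mm tall, mouth down (52 mm across, 65 mm deep inside), with a grey upright round peg handle on its top, 22 mm across and 44 mm tall (overall height 114 mm; the handle runs from 13 to 57 mm above this point). z axis up. Resting on the block its centre is 77 mm above the block's centre; the vial's top then stands 58 mm above the block's top face, inside the hood.
- chem_analyser: Fixed machine behind the row of loose things; an obstacle. Origin under its middle; x away from the robot, y left. Its front is 0.185 m nearer the robot, its sides 0.22 m to either side; 0.24 m tall in front, 0.47 m behind. Carry things past in front of it. Also fixed: a centrifuge (x > 0.57, y 0.37 to 0.63, 0.17 m tall) and a second machine (x > 0.55, y < -0.37, 0.33 m tall).
Mind the look-alikes: they are no part of the job. Leave any purple or turquoise look-alike of the part that bears tall_vial_center alone.

How it is judged:
On the way, in this order (a step that is already met when the one before it is completed fails the run):
1. The block stands on the heater's plate (horizontal distance between block_center and plate below 0.01 m and z of block_center in the frame of plate between 0.016 and 0.024 m and angle between block_center's own z axis and vertical below 0.08 rad), for 0.2 s.
2. The wide-bored sleeve stands in the block (all of step 1 and horizontal distance between sleeve_wide_center and block_center below 0.008 m and z of sleeve_wide_center in the frame of block_center between 0.015 and 0.023 m and angle between sleeve_wide_center's own z axis and vertical below 0.08 rad), for 0.2 s.
3. The tall vial stands in the sleeve (all of step 2 and horizontal distance between tall_vial_center and sleeve_wide_center below 0.008 m and z of tall_vial_center in the frame of sleeve_wide_center between 0.013 and 0.021 m and angle between tall_vial_center's own z axis and vertical below 0.12 rad), for 0.2 s.
4. The hood rests on the block, over the vial (all of step 3 and horizontal distance between hood_center and block_center below 0.012 m and z of hood_center in the frame of block_center between 0.073 and 0.081 m and angle between hood_center's own z axis and vertical below 0.08 rad), for 0.2 s.
At the end, for the whole second after the job is handed in: Block within 10 mm of the plate's centre, wide sleeve within 8 mm of the block's axis, tall vial within 8 mm of the sleeve's, hood within 12 mm of the block's; each fully down (4 mm), upright (0.08 rad, vial 0.12), at rest. Narrow sleeve and short vial within 30 mm of their starts, upright (all of step 4 and linear speed of each of block, sleeve_wide, tall_vial, hood below 0.01 m/s and distance of each of sleeve_narrow_center, short_vial_center from where it was at the start of the episode below 0.03 m and angle between each of sleeve_narrow_center, short_vial_center's own z axis and vertical below 0.2 rad); the robot touches nothing.
It fails at once if the tall vial is tipped by more than 0.6 rad (angle between tall_vial_center's own z axis and vertical above 0.6 rad).
It fails at once if the narrow-bored sleeve is pushed, carried or knocked from its place by more than 30 mm (distance of sleeve_narrow_center from where it was at the start of the episode above 0.03 m).
It fails at once if the short vial is pushed, carried or knocked from its place by more than 30 mm (distance of short_vial_center from where it was at the start of the episode above 0.03 m).
It also fails if it takes over 136 s, if anything falls off the work surface, if the arm or the gripper's body presses on something with over 40 N, if the wrist force passes 120 N, or if a joint passes its speed limit or range.

## Working session

There is one attempt and no reset: what is moved stays moved. The work goes in short steps, each a Python script; the robot and the scene stay as the last script left them, time stands still between calls to the robot, and variables do not carry over. Pictures are saved under pics/ and viewed, and the job is handed in when it is done.

```bash
mkdir -p pics; ls
python3 - <<'E'
from station import env, effector, solver, viewer, workorder, search_frame, tip_of
import cv2, numpy as np
s=env.sense(); print(s['t'],s['ee_pos'],s['tcp_rot'],s['gripper_width'])
for c in ['scene','top']:
    im,d=viewer.read_camera(c); cv2.imwrite(f'pics/{c}0.png',im[:,:,::-1]); np.savez(f'{c}0.npz',im=im,d=d)
    print(c,viewer.camera_info(c))
    for n in ['plate','block_center','sleeve_wide_center','sleeve_narrow_center','tall_vial_center','short_vial_center','hood_center']:
        print(n,[(np.round(r['at'],3).tolist(),round(r['score'],2)) for r in tip_of(c,n)][:4])
E
```

```text
pics
0.0 [0.23417235 0.60566256 0.17573194] [[ 9.32743173e-01 -4.89891680e-04  3.60541167e-01]
 [-3.60541469e-01 -1.68329412e-03  9.32741666e-01]
 [ 1.49954446e-04 -9.99998463e-01 -1.74670737e-03]] 0.09186386815921657
scene {'intrinsics': array([[457.92265647,   0.        , 316.88281568],
       [  0.        , 457.92265647, 236.39863111],
       [  0.        ,   0.        ,   1.        ]]), 'dist_coeffs': array([-0.00291558,  0.        ,  0.        ,  0.        ,  0.        ]), 'eye': array([-0.09346773, -0.40524272,  0.82704719]), 'rotation': array([[ 0.54889935,  0.57856488, -0.60330107],
       [-0.83574332,  0.36640866, -0.40899609],
       [-0.01557604,  0.72870253,  0.68465321]])}
plate [([0.621, 0.253, 0.056], 0.82)]
block_center [([0.448, -0.15, 0.023], 0.98)]
sleeve_wide_center [([0.456, 0.301, 0.027], 0.86)]
sleeve_narrow_center [([0.467, 0.065, 0.027], 0.74)]
tall_vial_center [([0.46, -0.047, 0.042], 0.81), ([0.503, -0.224, 0.045], 0.78), ([0.452, 0.137, 0.039], 0.71)]
short_vial_center [([0.462, 0.202, 0.037], 0.75), ([0.62, 0.251, 0.053], 0.28)]
hood_center [([0.473, 0.4
[... 243 characters left out ...]
      , 0.        , 0.        ]), 'eye': array([0.40599922, 0.03033756, 1.47631812]), 'rotation': array([[-3.15987449e-04,  9.90182866e-01, -1.39777653e-01],
       [-9.99974681e-01, -1.30654613e-03, -6.99496754e-03],
       [-7.10892295e-03,  1.39771903e-01,  9.90158209e-01]])}
plate [([0.617, 0.252, 0.049], 0.88)]
block_center [([0.44, -0.154, 0.02], 0.64)]
sleeve_wide_center [([0.454, 0.296, 0.031], 0.72)]
sleeve_narrow_center [([0.469, 0.072, 0.033], 0.44)]
tall_vial_center [([0.731, 0.205, 0.046], 0.67), ([0.504, -0.227, 0.041], 0.65), ([0.453, 0.142, 0.043], 0.5), ([0.46, -0.048, 0.04], 0.49)]
short_vial_center [([0.457, 0.302, 0.029], 0.25)]
hood_center [([0.466, 0.408, 0.053], 0.71)]
```

View pics/scene0.png

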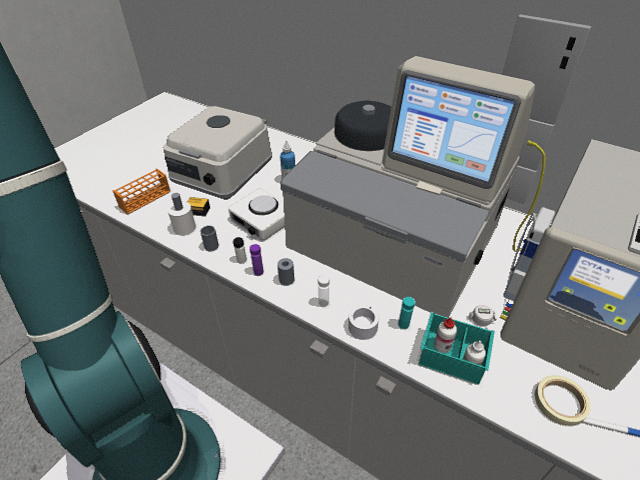

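View pics/top0.png

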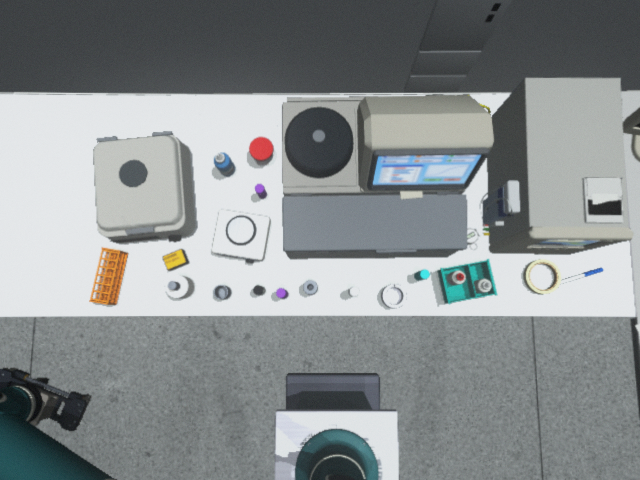

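The scene view shows these items:

| Item | Pixel (scene view) |
|---|---|
| hood | (181,218) |
| wide sleeve | (209,238) |
| short vial | (239,250) |
| purple decoy vial | (257,260) |
| narrow sleeve | (286,271) |
| real white tall vial | (323,290) |
| block | (363,322) |
| turquoise decoy | (407,312) |
| heater plate | (263,205) |

Next I'll measure them from the depth images.

```bash
cat > h.py <<'E'
from station import env, effector, solver, viewer, workorder, search_frame, tip_of
import cv2, numpy as np
from scipy.optimize import least_squares
def cloud(c,d):
    i=viewer.camera_info(c); K=i['intrinsics']
    v,u=np.mgrid[0:480,0:640]
    p=cv2.undistortPoints(np.stack([u.ravel(),v.ravel()],1).astype(np.float64)[:,None],K,i['dist_coeffs'])[:,0]
    z=d.ravel().astype(float)
    P=np.stack([p[:,0]*z,-p[:,1]*z,-z],1)@i['rotation'].T+i['eye']
    P[z<=0]=np.nan
    return P.reshape(480,640,3)
def cylfit(P,xy,r,zlo,zhi,rad=None):
    "fit vertical cylinder of known radius to side points"
    m=(np.hypot(P[...,0]-xy[0],P[...,1]-xy[1])<(rad or r+.015))&(P[...,2]>zlo)&(P[...,2]<zhi)
    Q=P[m]
    f=least_squares(lambda c:np.hypot(Q[:,0]-c[0],Q[:,1]-c[1])-r,xy,loss='soft_l1',f_scale=.002)
    return f.x,len(Q),np.median(np.abs(f.fun)), np.percentile(Q[:,2],[5,50,98]) if len(Q) else None
E
python3 - <<'E'
from h import *
np.set_printoptions(precision=4,suppress=True)
obj={'hood':((.47,.411),.03,.01,.06,.114),'wide':((.455,.299),.019,.008,.05,.058),'short':((.46,.202),.012,.01,.05,.07),'purple':((.452,.14),.012,.01,.06,.084),'narrow':((.468,.068),.019,.008,.05,.058),'tall':((.46,-.047),.012,.01,.065,.084),'block':((.445,-.152),.032,.005,.035,.04),'turq':((.503,-.226),.012,.01,.065,.084)}
C={}
for c in ['scene','top']:
    z=np.load(c+'0.npz'); C[c]=cloud(c,z['d'])
for n,(xy,r,a,b,h) in obj.items():
    print(n,'scene',*cylfit(C['scene'],xy,r,a,b))
    for c in C:
        P=C[c]; m=(np.hypot(P[...,0]-xy[0],P[...,1]-xy[1])<r+.012)&(abs(P[...,2]-h)<.006)
        if m.sum(): Q=P[m]; print('   top face',c,m.sum(),np.median(Q[:,2]),(Q.min(0)+Q.max(0))[:2]/2,(Q.max(0)-Q.min(0))[:2])
for c in C:
    P=C[c]; m=(np.hypot(P[...,0]-.62,P[...,1]-.252)<.05)&(abs(P[...,2]-.054)<.0035); Q=P[m]
    print('plate',c,m.sum(),Q.mean(0),cv2.minEnclosingCircle(Q[:,:2].astype(np.float32)),(Q.min(0)+Q.max(0))/2,Q.max(0)-Q.min(0))
P=C['top']
m=(P[...,2]>.1)&(P[...,2]<.26)&(P[...,1]<.2)&(P[...,1]>-.35)&(P[...,0]>.4)
Q=P[m]; print('analyser front box',np.percentile(Q,[.5,50,99.5],axis=0))
w=(abs(P[...,2])<.004)&(abs(P[...,1])<.5); print('table xmin',np.percentile(P[w][:,0],1))
E
```

```text
hood scene [0.4713 0.412 ] 339 0.0010384879696291004 [0.0132 0.0352 0.0589]
   top face scene 50 0.11316666500715655 [0.4712 0.4107] [0.0222 0.0212]
   top face top 58 0.11338285475650178 [0.4719 0.4125] [0.0177 0.0217]
wide scene [0.4564 0.2999] 243 0.0010796083702513289 [0.0124 0.0351 0.0497]
   top face scene 78 0.056576442472996646 [0.4549 0.299 ] [0.0381 0.0384]
   top face top 47 0.0573783542784605 [0.4578 0.2988] [0.0363 0.0363]
short scene [0.461  0.2021] 120 0.0008011910280280128 [0.0122 0.0306 0.0491]
   top face scene 73 0.06885068251537818 [0.4595 0.2028] [0.0232 0.0271]
   top face top 73 0.06873456345213014 [0.4633 0.2025] [0.0233 0.0238]
purple scene [0.4518 0.1407] 154 0.0007116088728109744 [0.013  0.0356 0.0581]
   top face scene 84 0.08389710328106242 [0.4512 0.1406] [0.0265 0.0233]
   top face top 74 0.08398425905535878 [0.4552 0.142 ] [0.0231 0.0236]
narrow scene [0.4687 0.0679] 208 0.0006693411298118474 [0.0102 0.0307 0.0495]
   top face scene 160 0.0572247973697218 [0.4682 0.0678] [0.0382 0.0381]
   top face top 129 0.057045201712578875 [0.4702 0.0689] [0.0365 0
[... 419 characters left out ...]
5242838 [ 0.449  -0.1523] [0.0601 0.0639]
turq scene [ 0.5001 -0.2247] 192 0.0006154027935443363 [0.0129 0.0393 0.0643]
   top face scene 118 0.08353315076596957 [ 0.4991 -0.2261] [0.0255 0.025 ]
   top face top 76 0.08395603477530966 [ 0.5009 -0.2245] [0.0229 0.0245]
plate scene 357 [0.6168 0.2509 0.0539] ((0.6161333322525024, 0.25455430150032043), 0.038900624960660934) [0.6169 0.2515 0.0539] [0.0759 0.0713 0.0068]
plate top 432 [0.6209 0.2517 0.0539] ((0.6206027865409851, 0.25279778242111206), 0.04891205579042435) [0.6185 0.2532 0.054 ] [0.0805 0.0901 0.007 ]
analyser front box [[ 0.5459 -0.3314  0.1026]
 [ 0.6734 -0.045   0.2281]
 [ 1.0237  0.1908  0.2584]]
table xmin 0.006644011126898252
```

Run:
```python
import cv2
im=cv2.imread('pics/scene0.png'); cv2.imwrite('pics/crop1.png',cv2.resize(im[180:360,150:430],None,fx=2.8,fy=2.8,interpolation=cv2.INTER_CUBIC))
```

```text
(no output)
```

View pics/crop1.png

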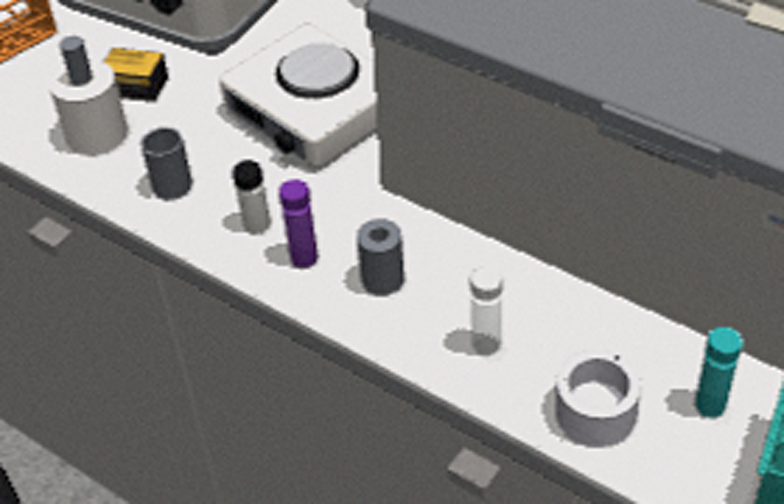

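```bash
cat >> h.py <<'E'
def R(deg):
    a=np.radians(deg); c,s=np.cos(a),np.sin(a)
    return np.array([[s,0,c],[-c,0,s],[0,-1,0]])
def st(msg=''):
    s=env.sense(); print(msg,'t=%.1f'%s['t'],np.round(s['ee_pos'],4),'w=%.4f'%s['gripper_width'],'F',np.round(s['wrist_force'],1),'q7 %.2f'%s['joint_positions'][6])
    return s
E
python3 - <<'E'
from h import *
for p,a in [((.4475,-.153,.25),90),((.4475,-.153,.012),90),((.45,.25,.25),90),((.618,.252,.2),90),((.618,.252,.066),90),((.618,.252,.066),0),((.618,.252,.066),180),((.456,.3,.03),0),((.456,.3,.03),180),((.457,-.046,.06),90),((.471,.411,.09),90),((.471,.411,.09),0)]:
    q=solver.inverse_kinematics(np.array(p),R(a)); print(p,a,None if q is None else np.round(q,2))
env.movel(np.array([.234,.606,.32]),rate=.25)
env.reach(np.array([.4475,-.153,.25]),R(90)); st('over')
env.movel(np.array([.4475,-.153,.013]),rate=.2); st('down')
effector.grasp(25); st('grip')
env.movel(np.array([.4475,-.153,.2]),rate=.2); st('up')
im,d=viewer.read_camera('scene'); cv2.imwrite('pics/s1.png',im[:,:,::-1])
E
```

```text
(0.4475, -0.153, 0.25) 90 [-0.55  0.08  0.87  1.98 -0.07  1.12  1.92]
(0.4475, -0.153, 0.012) 90 [-0.03  0.45  0.35  2.16 -0.27  0.57  2.09]
(0.45, 0.25, 0.25) 90 [-0.66  0.16  0.1   1.85 -0.02  1.13  1.02]
(0.618, 0.252, 0.2) 90 [-0.51  0.48  0.11  1.54 -0.05  1.13  1.18]
(0.618, 0.252, 0.066) 90 [-0.48  0.61  0.07  1.64 -0.05  0.89  1.17]
(0.618, 0.252, 0.066) 0 [-0.69  0.63  0.36  1.66 -0.27  0.9  -0.23]
(0.618, 0.252, 0.066) 180 [-0.25  0.64 -0.27  1.62  0.2   0.91  2.55]
(0.456, 0.3, 0.03) 0 [-0.88  0.5   0.29  1.98 -0.22  0.69 -0.44]
(0.456, 0.3, 0.03) 180 [-0.4   0.52 -0.3   1.95  0.23  0.71  2.3 ]
(0.457, -0.046, 0.06) 90 [-0.31  0.33  0.39  2.17 -0.2   0.67  1.8 ]
(0.471, 0.411, 0.09) 90 [-0.76  0.52 -0.01  1.74  0.01  0.88  0.79]
(0.471, 0.411, 0.09) 0 [-0.98  0.53  0.28  1.75 -0.18  0.89 -0.62]
over t=4.3 [ 0.4479 -0.1524  0.25  ] w=0.0919 F [-0.4  0.6 -0.2] q7 1.95
down t=5.7 [ 0.4481 -0.1532  0.0136] w=0.0917 F [ 0.5 -1.1  0.8] q7 2.40
grip t=7.0 [ 0.4475 -0.153   0.013 ] w=0.0008 F [0.  0.2 0.1] q7 2.40
up t=8.1 [ 0.4467 -0.1526  0.1991] w=0.0002 F [ 0.6  0.7 -0.3] q7 2.05
```

View pics/s1.png

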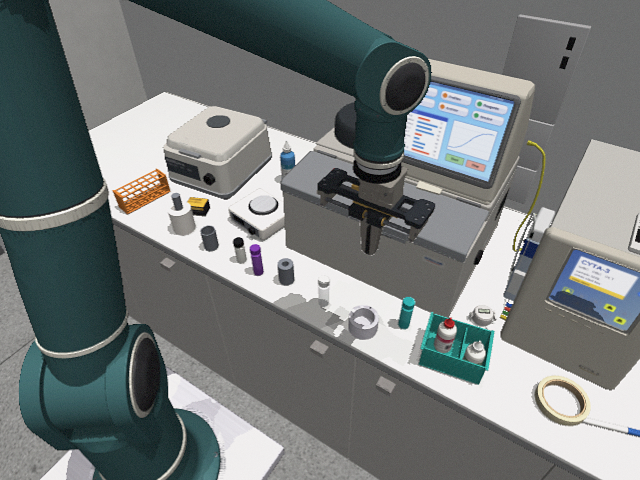

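The gripper closed on nothing. The image shows the block unmoved at about (363,322) and the fingertips at about (370,250). I'll compare where the tip shows up with the reported TCP.

```bash
cat >> h.py <<'E'
def proj(c,p):
    i=viewer.camera_info(c); q=(np.array(p)-i['eye'])@i['rotation']; q=q*[1,-1,-1]
    return cv2.projectPoints(q.reshape(1,1,3),np.zeros(3),np.zeros(3),i['intrinsics'],i['dist_coeffs'])[0].ravel()
E
python3 - <<'E'
from h import *
s=st(); print(s['tcp_rot'].round(3)); print(proj('scene',s['ee_pos']),proj('top',s['ee_pos']))
im,d=viewer.read_camera('scene');P=cloud('scene',d)
for uv in [(370,250),(370,240),(372,225),(345,195),(425,212),(363,310),(363,335)]: print(uv,P[uv[1],uv[0]].round(3))
cv2.imwrite('pics/c2.png',cv2.resize(im[150:350,280:480,::-1],None,fx=3,fy=3,interpolation=cv2.INTER_CUBIC))
im,d=viewer.read_camera('top');cv2.imwrite('pics/t2.png',cv2.resize(im[180:330,260:460,::-1],None,fx=4,fy=4,interpolation=cv2.INTER_CUBIC))
E
```

```text
t=8.1 [ 0.4467 -0.1528  0.199 ] w=0.0004 F [ 0.6  0.2 -0.4] q7 2.05
[[ 1.    -0.002  0.   ]
 [-0.    -0.     1.   ]
 [-0.002 -1.    -0.   ]]
[367.6465797  264.44959502] [402.96770535 294.37102349]
(370, 250) [ 0.438 -0.159  0.248]
(370, 240) [ 0.436 -0.158  0.274]
(372, 225) [ 0.413 -0.17   0.332]
(345, 195) [ 0.424 -0.112  0.362]
(425, 212) [ 0.447 -0.242  0.368]
(363, 310) [ 0.467 -0.142  0.032]
(363, 335) [ 0.421 -0.168  0.015]
```

View pics/c2.png

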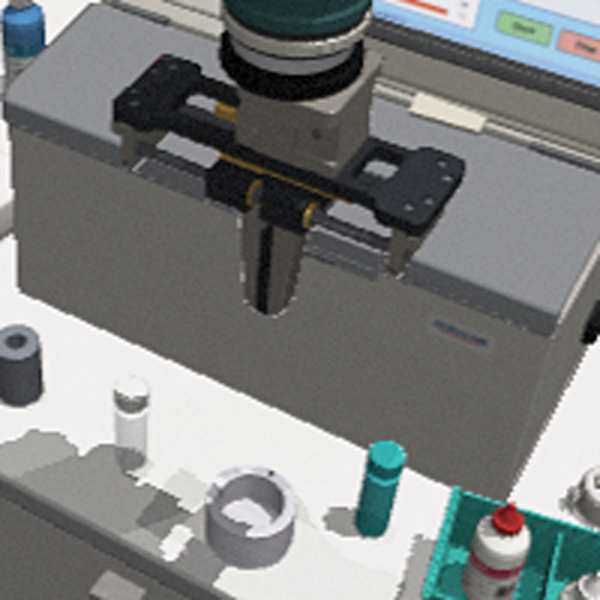

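View pics/t2.png

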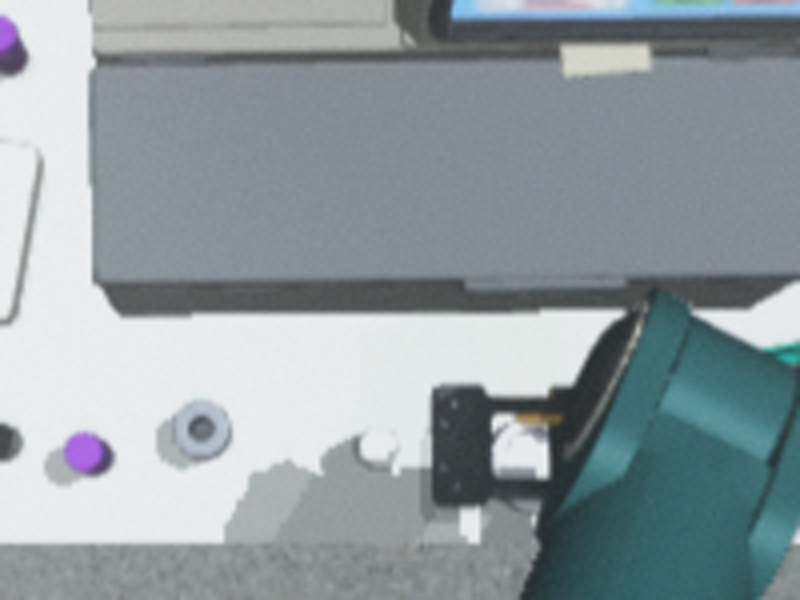

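Run:
```python
from h import *
im,d=viewer.read_camera('scene');P=cloud('scene',d); s=st()
m=(abs(P[...,0]-.45)<.06)&(abs(P[...,1]+.155)<.12)&(P[...,2]>.1)&(P[...,2]<.5)
Q=P[m]
for z in np.arange(.18,.42,.01):
    q=Q[(Q[:,2]>=z)&(Q[:,2]<z+.01)]
    if len(q): print('%.2f'%z,len(q),q.min(0).round(3)[:2],q.max(0).round(3)[:2])
```

```text
t=8.3 [ 0.4469 -0.1531  0.1992] w=0.0008 F [ 0.1  0.2 -0.6] q7 2.05
0.23 14 [ 0.436 -0.162] [ 0.438 -0.143]
0.24 60 [ 0.434 -0.167] [ 0.454 -0.142]
0.25 71 [ 0.434 -0.168] [ 0.455 -0.14 ]
0.26 75 [ 0.433 -0.169] [ 0.452 -0.138]
0.27 82 [ 0.434 -0.17 ] [ 0.455 -0.137]
0.28 85 [ 0.434 -0.17 ] [ 0.456 -0.137]
0.29 99 [ 0.433 -0.172] [ 0.454 -0.137]
0.30 79 [ 0.433 -0.172] [ 0.451 -0.135]
0.31 19 [ 0.433 -0.182] [ 0.455 -0.135]
0.32 82 [ 0.414 -0.24 ] [ 0.47  -0.067]
0.33 358 [ 0.412 -0.24 ] [ 0.471 -0.067]
0.34 698 [ 0.412 -0.246] [ 0.472 -0.06 ]
0.35 354 [ 0.413 -0.248] [ 0.474 -0.06 ]
0.36 1703 [ 0.413 -0.248] [ 0.477 -0.058]
0.37 242 [ 0.42  -0.247] [ 0.468 -0.088]
0.38 219 [ 0.42  -0.194] [ 0.465 -0.136]
0.39 187 [ 0.42  -0.195] [ 0.466 -0.137]
0.40 162 [ 0.414 -0.194] [ 0.471 -0.138]
0.41 317 [ 0.408 -0.194] [ 0.477 -0.121]
```

The reported TCP is 34 mm below the tip I can see. Both the tip, at about 0.233, and the body, at about 0.32, are shifted by that amount. That explains the miss. I'll check whether the offset is constant by looking at the start image and a second, lower pose.

```bash
cat >> h.py <<'E'
def gripcloud(tag=None):
    im,d=viewer.read_camera('scene');P=cloud('scene',d); s=st('gc'); e=s['ee_pos']
    if tag: cv2.imwrite(f'pics/{tag}.png',im[:,:,::-1])
    return im,P,e
E
python3 - <<'E'
from h import *
P=cloud('top',np.load('top0.npz')['d']); 
m=(abs(P[...,0]-.234)<.12)&(abs(P[...,1]-.606)<.12)&(P[...,2]>.1); Q=P[m]
print(np.histogram(Q[:,2],np.arange(.2,.5,.01)))
im,P,e=gripcloud()
m=(abs(P[...,0]-e[0])<.06)&(abs(P[...,1]-e[1])<.12)&(P[...,2]>.3)&(P[...,2]<.5);print('now scene',np.histogram(P[m][:,2]-e[2],np.arange(.1,.25,.01)))
effector.release()
env.movel(np.array([.4475,-.153,.08]),rate=.2)
im,P,e=gripcloud('s3')
m=(abs(P[...,0]-e[0])<.05)&(abs(P[...,1]-e[1])<.1)&(P[...,2]>.06);Q=P[m]
for z in np.arange(.02,.2,.01):
    q=Q[(Q[:,2]-e[2]>=z)&(Q[:,2]-e[2]<z+.01)]
    if len(q): print('%.2f'%z,len(q),q.min(0).round(3)[:2],q.max(0).round(3)[:2])
E
```

```text
(array([   0,   15,   30,   20,    9,   10,    2,    3,    2,    1,   40,
        206,  321,  161, 1003,   77,   48,   43,   94,  243,  167,    3,
        135,  122,  138,   93,   79,   46,   12]), array([0.2 , 0.21, 0.22, 0.23, 0.24, 0.25, 0.26, 0.27, 0.28, 0.29, 0.3 ,
       0.31, 0.32, 0.33, 0.34, 0.35, 0.36, 0.37, 0.38, 0.39, 0.4 , 0.41,
       0.42, 0.43, 0.44, 0.45, 0.46, 0.47, 0.48, 0.49]))
gc t=8.3 [ 0.447  -0.1531  0.1994] w=0.0003 F [0.6 0.7 0.4] q7 2.05
now scene (array([  76,   18,   75,  323,  696,  344, 1730,  262,  224,  202,  141,
        318,  434,  144]), array([0.1 , 0.11, 0.12, 0.13, 0.14, 0.15, 0.16, 0.17, 0.18, 0.19, 0.2 ,
       0.21, 0.22, 0.23, 0.24]))
gc t=10.5 [ 0.4484 -0.1535  0.081 ] w=0.0921 F [-0.3  0.4 -0.6] q7 2.28
0.03 15 [ 0.437 -0.205] [ 0.457 -0.099]
0.04 59 [ 0.436 -0.213] [ 0.457 -0.096]
0.05 62 [ 0.435 -0.214] [ 0.455 -0.095]
0.06 68 [ 0.435 -0.215] [ 0.455 -0.093]
0.07 72 [ 0.435 -0.215] [ 0.455 -0.094]
0.08 76 [ 0.434 -0.216] [ 0.458 -0.092]
0.09 84 [ 0.434 -0.217] [ 0.455 -0.091]
0.10 53 [ 0.434 -0.218] [ 0.449 -0.089]
0.11 21 [ 0.434 -0.104] [ 0.46  -0.095]
0.12 27 [ 0.415 -0.24 ] [ 0.452 -0.068]
0.13 220 [ 0.414 -0.241] [ 0.472 -0.067]
0.14 577 [ 0.413 -0.246] [ 0.478 -0.062]
0.15 269 [ 0.412 -0.248] [ 0.47  -0.062]
0.16 1417 [ 0.414 -0.249] [ 0.478 -0.059]
0.17 208 [ 0.417 -0.247] [ 0.474 -0.062]
0.18 157 [ 0.421 -0.195] [ 0.467 -0.137]
0.19 117 [ 0.421 -0.195] [ 0.466 -0.137]
```

View pics/s3.png

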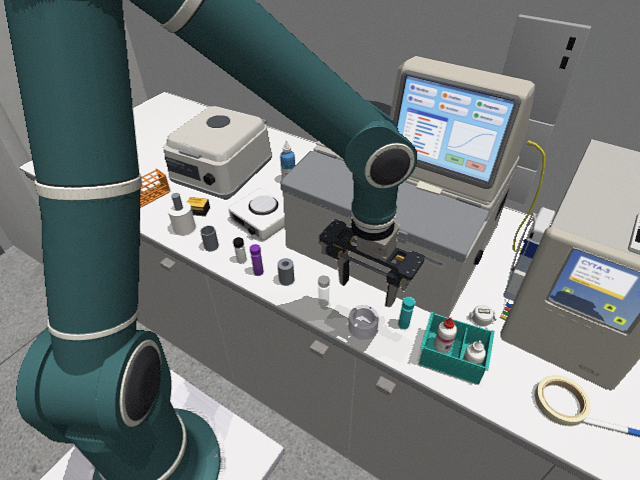

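The offset holds at all three heights: the true tip is about 37 mm above the reported TCP, along the tool axis. The fingertips in the last image straddle the block axis correctly in y. I'll correct for the offset and retry.

```bash
cat >> h.py <<'E'
OFF=.037
def go(x,y,z,deg=None,rate=.2):  # z = true tip height
    env.movel(np.array([x,y,z-OFF]),frame=None if deg is None else R(deg),rate=rate)
E
python3 - <<'E'
from h import *
go(.449,-.153,.04); st()
go(.449,-.153,.015,rate=.08); st('down')
effector.grasp(25); st('grip')
go(.449,-.153,.17); st('up')
im,P,e=gripcloud('s4')
E
```

```text
t=11.0 [ 0.4497 -0.1535  0.0039] w=0.0920 F [-0.1 -0.7  0. ] q7 2.42
down t=11.5 [ 0.4492 -0.1532 -0.0218] w=0.0922 F [-0.9 -0.4 -1.1] q7 2.47
grip t=12.0 [ 0.4492 -0.153  -0.0218] w=0.0643 F [-0.8  0.   3.1] q7 2.47
up t=13.0 [ 0.448  -0.1524  0.132 ] w=0.0645 F [-1.3 -0.7 -3.6] q7 2.19
gc t=13.0 [ 0.4479 -0.1526  0.1319] w=0.0644 F [-0.1 -0.  -3.7] q7 2.19
```

View pics/s4.png

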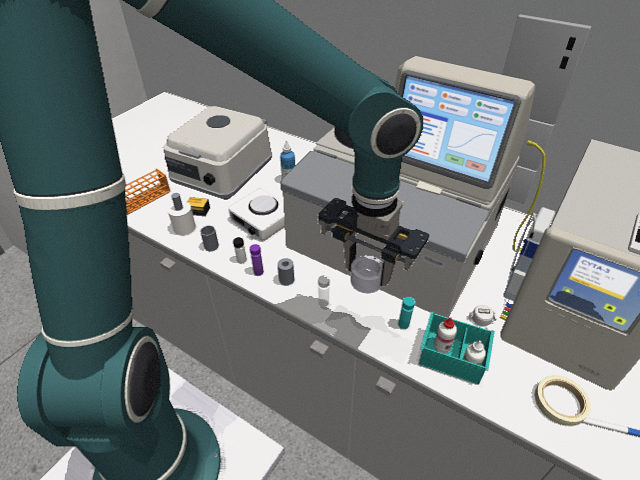

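Block held at (366,273), grip width 64 mm. I'll carry it in front of the analyser to the plate.

Run:
```python
from h import *
go(.449,-.10,.2); go(.449,.252,.2,rate=.3); st()
go(.62,.252,.2,rate=.25); st()
go(.62,.252,.1,rate=.15)
env.movel(np.array([.62,.252,.038]),rate=.1); st('near')
im,P,e=gripcloud('s5'); cv2.imwrite('pics/s5c.png',cv2.resize(im[120:280,160:360,::-1],None,fx=4,fy=3.7))
Pt=cloud('top',viewer.read_camera('top')[1])
for n,Q in (('scene',P),('top',Pt)):
    m=(abs(Q[...,2]-.096)<.006)&(np.hypot(Q[...,0]-.62,Q[...,1]-.252)<.034);q=Q[m]; print(n,m.sum(),q.min(0),q.max(0),(q.min(0)+q.max(0))/2)
print(cylfit(P,(.617,.252),.032,.06,.09,.045))
```

```text
t=14.8 [0.4493 0.2496 0.1629] w=0.0643 F [-0.1 -0.4 -3.2] q7 1.29
 t=15.6 [0.619  0.2512 0.1626] w=0.0640 F [ 0. -0. -3.] q7 1.50
near t=16.9 [0.6194 0.2517 0.037 ] w=0.0641 F [-0.3 -0.1 -3.2] q7 1.58
gc t=16.9 [0.62   0.2518 0.0377] w=0.0642 F [ 1.1 -0.  -2.7] q7 1.58
scene 155 [0.58639337 0.22038771 0.09020433] [0.64475562 0.28575464 0.10197167] [0.6155745  0.25307117 0.096088  ]
top 59 [0.58782584 0.2282176  0.09027347] [0.60377034 0.26606911 0.10182726] [0.59579809 0.24714335 0.09605036]
(array([0.61610245, 0.24778356]), 304, np.float64(0.00409549078919311), array([0.06312314, 0.07782821, 0.08901999]))
```

View pics/s5c.png

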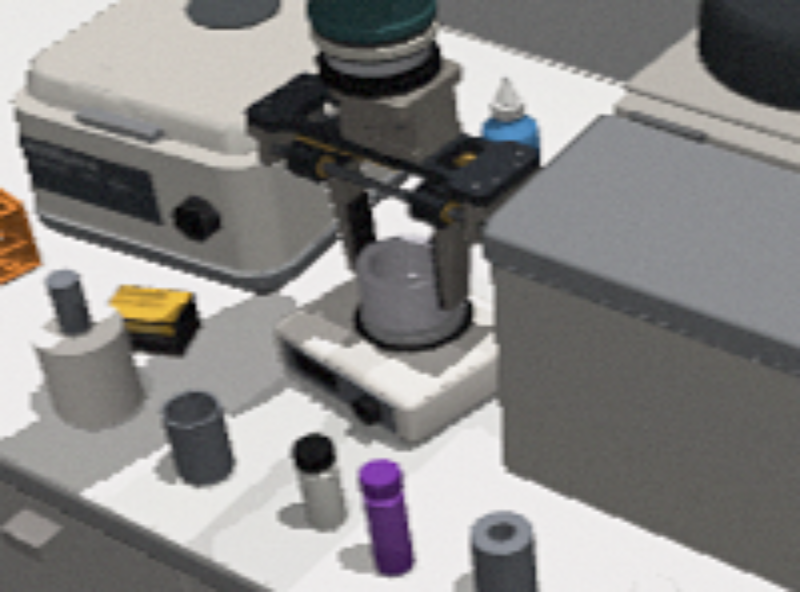

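Run:
```python
from h import *
env.movel(np.array([.62,.252,.0335]),rate=.05); s=st('down')
z=.0335
while s['wrist_force'][2]<1 and z>.029:
    z-=.001; env.movel(np.array([.62,.252,z]),rate=.05); s=st()
effector.release(); st('rel')
env.movel(np.array([.62,.252,.12]),rate=.2)
env.reach(np.array([.62,.252,.12]),R(0)); st('rot')
env.movel(np.array([.62,.252,.036]),rate=.15); st('dn')
effector.grasp(5); st('cent'); env.pause(.2); effector.release()
env.movel(np.array([.62,.252,.15]),rate=.2); st('up')
P=cloud('top',viewer.read_camera('top')[1])
env.movel(np.array([.45,.3,.15]),rate=.3); st('up')
for c in ('scene','top'):
    im,d=viewer.read_camera(c); Q=cloud(c,d)
    cv2.imwrite(f'pics/{c}6.png',im[:,:,::-1])
    m=(abs(Q[...,2]-.094)<.005)&(np.hypot(Q[...,0]-.62,Q[...,1]-.252)<.05);q=Q[m]
    if len(q): print(c,m.sum(),np.median(q[:,2]),(q.min(0)+q.max(0))/2,q.max(0)-q.min(0))
    m=(abs(Q[...,2]-.054)<.0035)&(np.hypot(Q[...,0]-.62,Q[...,1]-.252)<.04);q=Q[m]; print(m.sum(),(q.min(0)+q.max(0))/2)
```

```text
down t=17.2 [0.6198 0.252  0.0333] w=0.0645 F [ 0.3 -0.3 -3.1] q7 1.58
 t=17.4 [0.62   0.252  0.0325] w=0.0644 F [ 0.6  0.3 -2.7] q7 1.58
 t=17.7 [0.6202 0.2521 0.0323] w=0.0645 F [-1.8 -0.5  3.4] q7 1.58
rel t=18.3 [0.62   0.252  0.0314] w=0.0918 F [-0.1 -1.  -0.5] q7 1.58
rot t=20.1 [0.6196 0.2517 0.1191] w=0.0918 F [0.2 0.8 0.5] q7 0.17
dn t=20.8 [0.6207 0.2518 0.0367] w=0.0918 F [ 0.6  0.2 -0.3] q7 0.22
cent t=21.4 [0.6195 0.2521 0.0364] w=0.0625 F [-3.   0.8  5.1] q7 0.22
up t=22.9 [0.6192 0.2522 0.149 ] w=0.0920 F [ 0.3  0.6 -0.5] q7 0.15
up t=23.7 [0.4507 0.2999 0.1499] w=0.0921 F [ 0.5  0.1 -0.1] q7 0.00
scene 188 0.09338851634264322 [0.61740987 0.25099607 0.09322676] [0.06280391 0.06419517 0.00838728]
84 [0.6176104  0.24754776 0.05398432]
top 216 0.09343017636683537 [0.61962157 0.25224753 0.09390881] [0.06233787 0.06246528 0.00972709]
55 [0.61996748 0.25190205 0.05374917]
```

View pics/scene6.png

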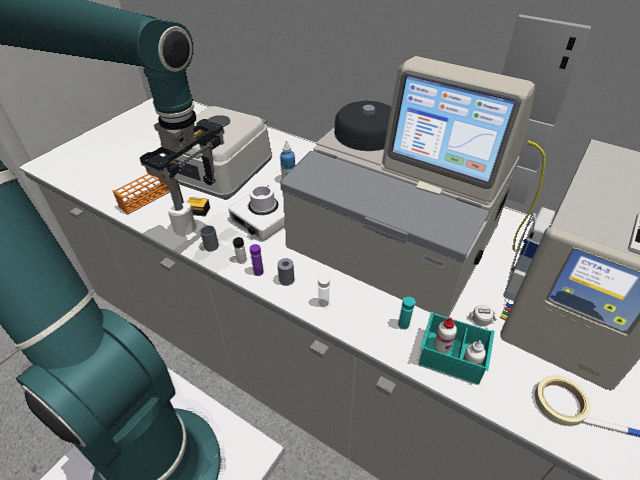

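The block stands centred on the plate: block and plate agree to within 1 mm in both cameras, and the top face is at 0.093. Next is the wide sleeve at (209,238).

Run:
```python
from h import *
X,Y=.458,.2995
go(X,Y,.12); go(X,Y,.034,rate=.15); st('dn')
effector.grasp(12); s=st('grip'); z0=s['ee_pos'][2]
go(X,Y,.2); st('up')
go(.62,.252,.2,rate=.25)
go(.62,.252,.14,rate=.15); st('above')
im,P,e=gripcloud('s7'); cv2.imwrite('pics/s7c.png',cv2.resize(im[120:280,160:360,::-1],None,fx=4,fy=3.7))
```

```text
dn t=25.0 [ 0.4588  0.2998 -0.0021] w=0.0917 F [0.2 0.1 0.6] q7 0.17
grip t=25.8 [ 0.458   0.2995 -0.003 ] w=0.0385 F [0.5 1.4 0.7] q7 0.17
up t=26.8 [0.4571 0.2993 0.1619] w=0.0386 F [ 0.1  0.4 -0.6] q7 -0.01
above t=28.2 [0.6199 0.2525 0.1034] w=0.0386 F [ 0.1 -0.4  0.4] q7 0.18
gc t=28.2 [0.6204 0.2523 0.104 ] w=0.0386 F [ 0.3  0.  -0.4] q7 0.18
```

View pics/s7c.png

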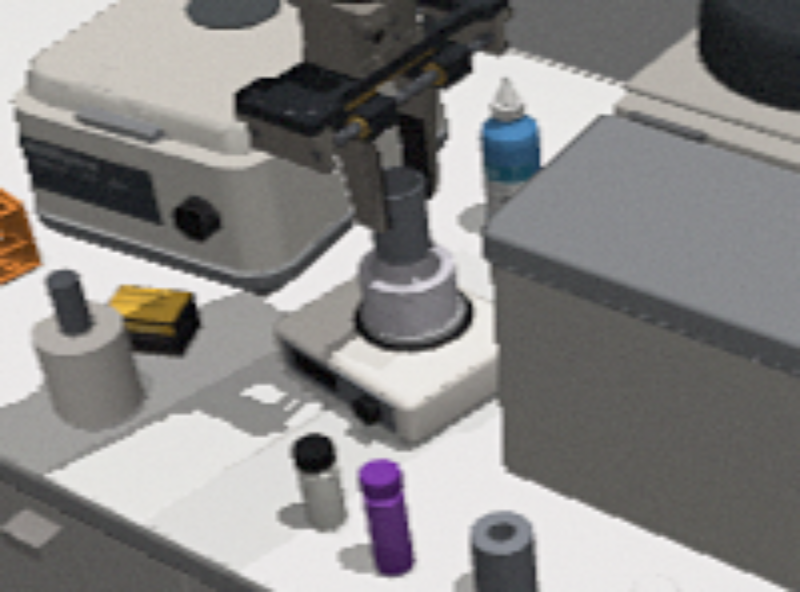

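The sleeve is centred over the block's bore. Inserting it with force checks.

Run:
```python
from h import *
b=st()['wrist_force'][2]
go(.62,.252,.104,rate=.08); s=st('in')
z=.104
while s['wrist_force'][2]-b<2.5 and z>.094:
    z-=.001; go(.62,.252,z,rate=.05); s=st()
effector.release(); st('rel')
go(.62,.252,.2,rate=.2)
go(.45,.252,.2,rate=.3); st()
for c in ('scene','top'):
    im,d=viewer.read_camera(c); Q=cloud(c,d)
    if c=='scene': cv2.imwrite('pics/s8c.png',cv2.resize(im[120:280,160:360,::-1],None,fx=4,fy=3.7))
    for zz,r in ((.122,.03),(.094,.04)):
        m=(abs(Q[...,2]-zz)<.005)&(np.hypot(Q[...,0]-.62,Q[...,1]-.252)<r);q=Q[m]
        if len(q): print(c,zz,m.sum(),np.median(q[:,2]),(q.min(0)+q.max(0))/2,q.max(0)-q.min(0))
```

```text
t=28.2 [0.6204 0.2523 0.104 ] w=0.0386 F [ 0.3  0.  -0.4] q7 0.18
in t=28.8 [0.6201 0.2517 0.0668] w=0.0388 F [-0.1  0.2  0.3] q7 0.20
 t=29.1 [0.6202 0.252  0.0663] w=0.0387 F [ 0.4  0.6 -0.3] q7 0.20
 t=29.3 [0.62   0.252  0.0651] w=0.0387 F [-0.6 -0.6 -0.8] q7 0.20
 t=29.6 [0.6199 0.252  0.0639] w=0.0386 F [-0.5  0.9 -0.1] q7 0.20
 t=29.8 [0.6199 0.252  0.0629] w=0.0385 F [ 0.4  0.6 -0.4] q7 0.20
 t=30.1 [0.6199 0.252  0.0619] w=0.0387 F [-0.   0.1 -1.2] q7 0.20
 t=30.3 [0.6201 0.252  0.0611] w=0.0382 F [0.6 0.4 0.6] q7 0.20
 t=30.6 [0.6202 0.252  0.061 ] w=0.0385 F [-2.6 -0.9  6.1] q7 0.21
rel t=31.5 [0.62  0.252 0.06 ] w=0.0919 F [ 0.4 -0.3  0.7] q7 0.21
 t=32.9 [0.4505 0.2525 0.1628] w=0.0920 F [-0.1 -0.2 -0.2] q7 0.05
scene 0.122 62 0.12030193721147664 [0.61778309 0.25300439 0.12076008] [0.03903263 0.03877219 0.00724552]
scene 0.094 178 0.09374585358516413 [0.61700357 0.2505651  0.09400728] [0.06337132 0.06209186 0.00975711]
top 0.122 42 0.12100631164484765 [0.62111212 0.25294515 0.1221447 ] [0.03640618 0.03636266 0.00950328]
top 0.094 226 0.09365500566152007 [0.6198863  0.25194569 0.09385791] [0.0630912  0.06247965 0.00960724]
```

View pics/s8c.png

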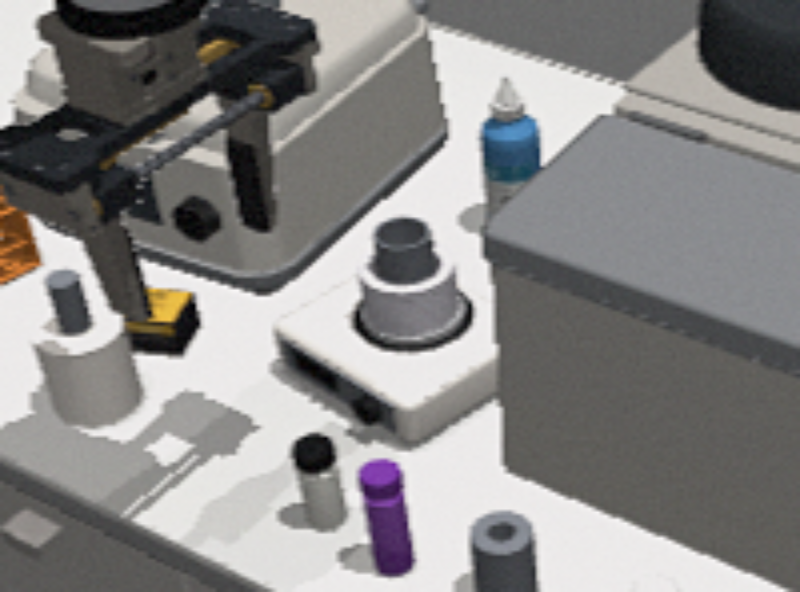

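The sleeve is fully seated, with its top at 0.121 and within 2 mm of the block axis. Now the white tall vial at (323,290). The purple and turquoise ones are decoys.

Run:
```python
from h import *
X,Y=.459,-.046
env.reach(np.array([X,Y,.22-OFF]),R(90)); st()
go(X,Y,.11); go(X,Y,.061,rate=.1); st('dn')
effector.grasp(12); st('grip')
go(X,Y,.22,rate=.15); st('up')
im,P,e=gripcloud('s9'); cv2.imwrite('pics/s9c.png',cv2.resize(im[150:350,250:450,::-1],None,fx=3,fy=3))
m=(np.hypot(P[...,0]-.457,P[...,1]+.046)<.025)&(P[...,2]>.14)&(P[...,2]<.21);q=P[m]
for z in (.16,.17,.18,.19,.2): k=q[abs(q[:,2]-z)<.005]; print(z,len(k),k.min(0) if len(k) else '',k.max(0) if len(k) else '')
print(cylfit(P,(.457,-.046),.012,.165,.21))
```

```text
t=34.6 [ 0.4592 -0.0459  0.183 ] w=0.0918 F [-1.1 -0.8  0.6] q7 1.87
dn t=35.9 [ 0.4595 -0.0461  0.0246] w=0.0919 F [ 0.3 -0.4  0.2] q7 2.20
grip t=36.9 [ 0.459 -0.046  0.024] w=0.0252 F [0.3 1.4 0.7] q7 2.20
up t=38.1 [ 0.4584 -0.0459  0.1824] w=0.0256 F [0.1 0.1 0.9] q7 1.88
gc t=38.2 [ 0.4583 -0.046   0.1823] w=0.0256 F [-0.1  0.2 -0.4] q7 1.88
0.16 25 [ 0.44331072 -0.05711714  0.15900768] [ 0.4591472  -0.03790627  0.16486285]
0.17 44 [ 0.44281066 -0.05742263  0.16538492] [ 0.45986476 -0.0385552   0.17469194]
0.18 38 [ 0.44299478 -0.05894965  0.17554122] [ 0.45917645 -0.03869497  0.18483785]
0.19 41 [ 0.44235992 -0.05858206  0.18525959] [ 0.46031597 -0.03914981  0.19492646]
0.2 44 [ 0.44310755 -0.05850538  0.19537718] [ 0.45873978 -0.03394817  0.20461054]
(array([ 0.45617674, -0.04540755]), 191, np.float64(0.00062598846379118), array([0.16750602, 0.18859967, 0.20936164]))
```

View pics/s9c.png

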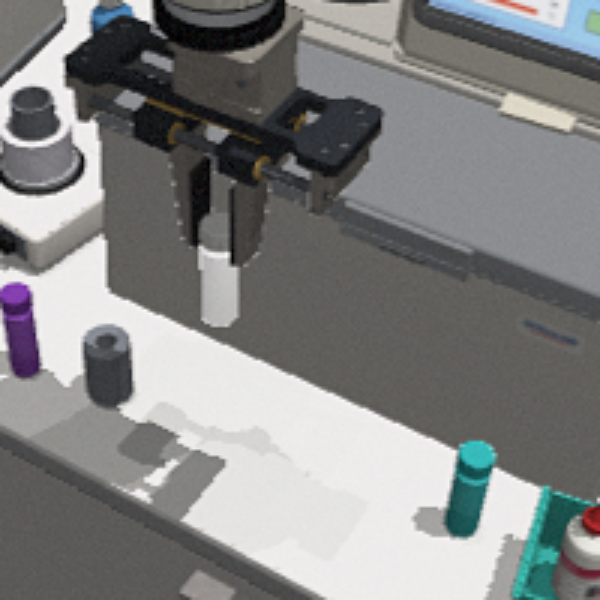

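The vial hangs upright with its axis on the tool axis. Moving over the sleeve.

Run:
```python
from h import *
go(.459,.2525,.22,rate=.25); go(.6202,.2525,.22,rate=.2); go(.6202,.2525,.195,rate=.1); st()
im,P,e=gripcloud('s10'); cv2.imwrite('pics/s10c.png',cv2.resize(im[120:280,160:360,::-1],None,fx=4,fy=3.7))
print(cylfit(P,(.618,.2525),.012,.145,.175))
m=(abs(P[...,2]-.121)<.004)&(np.hypot(P[...,0]-.618,P[...,1]-.2525)<.03);q=P[m]; print(m.sum(),(q.min(0)+q.max(0))/2,q.max(0)-q.min(0))
```

```text
t=40.9 [0.6193 0.2528 0.1573] w=0.0254 F [ 0.3 -0.   0.5] q7 1.56
gc t=40.9 [0.6199 0.2527 0.1579] w=0.0254 F [-0.8 -0.5  0.1] q7 1.56
(array([0.61724298, 0.25299207]), 100, np.float64(0.0009216152138018284), array([0.14664621, 0.16104307, 0.17447791]))
45 [0.61774854 0.25170483 0.12093247] [0.03652544 0.03739003 0.0076019 ]
```

View pics/s10c.png

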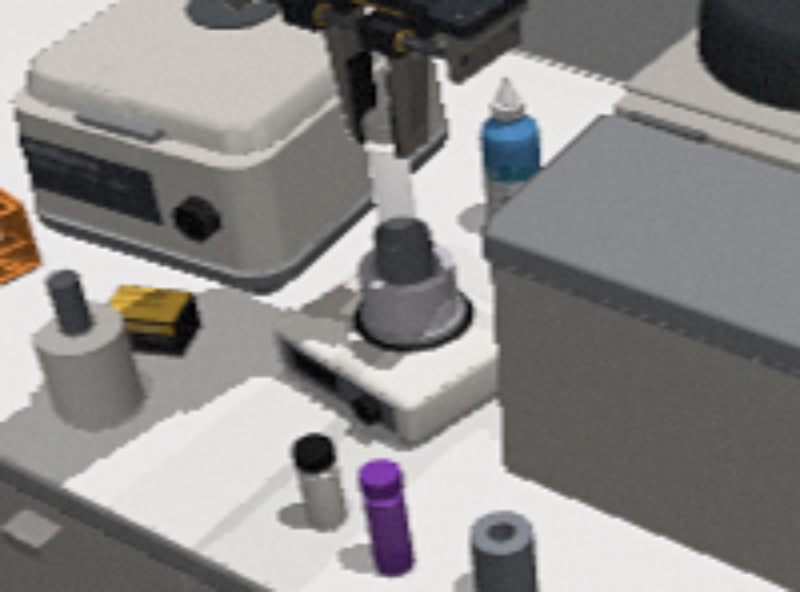

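Vial and sleeve axes agree to about 1 mm. Lowering.

Run:
```python
from h import *
b=st()['wrist_force'][2]; X,Y=.6202,.2525; ok=True
for z in (.14,.13,.12,.11,.1,.096):
    env.movel(np.array([X,Y,z]),rate=.08); s=st()
    if s['wrist_force'][2]-b>3: ok=False; break
if ok:
    z=.096
    while z>.0875:
        z-=.001; env.movel(np.array([X,Y,z]),rate=.05); s=st()
        if s['wrist_force'][2]-b>2: break
    if z<.0945:
        effector.release(); st('rel'); env.movel(np.array([X,Y,.19]),rate=.15); env.movel(np.array([.47,.3,.19]),rate=.3); st()
im,P,e=gripcloud(); cv2.imwrite('pics/s11c.png',cv2.resize(im[120:280,160:360,::-1],None,fx=4,fy=3.7))
m=(abs(P[...,2]-.152)<.006)&(np.hypot(P[...,0]-.618,P[...,1]-.2525)<.03);q=P[m]; print(m.sum(),np.percentile(q[:,2],[50,98]),(q.min(0)+q.max(0))/2,q.max(0)-q.min(0))
print(cylfit(P,(.618,.2525),.013,.13,.148))
```

```text
t=40.9 [0.6199 0.2527 0.1579] w=0.0254 F [-0.8 -0.5  0.1] q7 1.56
 t=41.3 [0.6198 0.2524 0.1392] w=0.0253 F [ 0.3 -0.  -0.8] q7 1.58
 t=41.6 [0.6198 0.2524 0.1293] w=0.0254 F [ 0.3 -0.3 -0.5] q7 1.58
 t=41.9 [0.6197 0.2524 0.1193] w=0.0255 F [ 0.3 -0.4 -0.3] q7 1.59
 t=42.1 [0.6197 0.2524 0.1093] w=0.0258 F [-0.7  1.2 -0.8] q7 1.59
 t=42.4 [0.6197 0.2524 0.0993] w=0.0254 F [-0.5  0.2 -0.1] q7 1.60
 t=42.6 [0.6201 0.2525 0.0958] w=0.0255 F [0.2 0.7 0.3] q7 1.60
 t=42.9 [0.6202 0.2525 0.0951] w=0.0257 F [ 0.  -0.2 -0.8] q7 1.60
 t=43.1 [0.6202 0.2525 0.094 ] w=0.0252 F [-0.3 -0.5  0.1] q7 1.61
 t=43.4 [0.6202 0.2525 0.0929] w=0.0254 F [-0.2 -0.2 -0.3] q7 1.61
 t=43.6 [0.6203 0.2525 0.0921] w=0.0254 F [0.4 0.1 0.5] q7 1.61
 t=43.9 [0.621  0.2526 0.092 ] w=0.0253 F [ 0.  -0.2  5.1] q7 1.61
rel t=45.0 [0.6202 0.2525 0.091 ] w=0.0921 F [-0.5 -0.2 -0.3] q7 1.61
 t=46.4 [0.4702 0.3    0.1898] w=0.0923 F [ 0.1 -0.  -0.2] q7 1.32
gc t=46.5 [0.471  0.2994 0.19  ] w=0.0918 F [-0.4 -0.9 -0.2] q7 1.32
63 [0.15192151 0.1550957 ] [0.61643208 0.25092787 0.15076295] [0.02440107 0.02412867 0.00944941]
(array([0.61842837, 0.25343851]), 54, np.float64(0.001154069052105822), array([0.13159868, 0.13882633, 0.14759514]))
```

View pics/s11c.png

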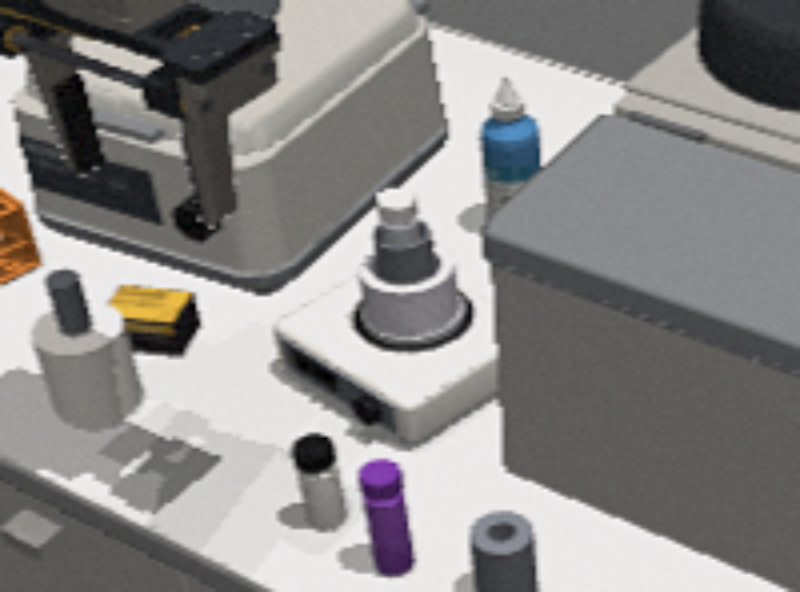

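The vial is seated, with its top at 0.152 as expected. Now the hood by its handle at (181,200).

Run:
```python
from h import *
X,Y=.4735,.412
go(X,Y,.2,rate=.2); go(X,Y,.13); go(X,Y,.079,rate=.1); st('dn')
effector.grasp(25); st('grip')
go(X,Y,.265,rate=.15); st('up')
go(.47,.252,.265,rate=.2); go(.62,.252,.265,rate=.2); st()
im,P,e=gripcloud('s12'); cv2.imwrite('pics/s12c.png',cv2.resize(im[80:280,160:360,::-1],None,fx=3,fy=3))
print(cylfit(P,(.6175,.252),.03,.195,.25))
```

```text
dn t=48.4 [0.4738 0.4118 0.0418] w=0.0914 F [ 0.  -0.2  0.1] q7 1.32
grip t=49.4 [0.4734 0.4119 0.0419] w=0.0214 F [ 0.1 -0.  -1.1] q7 1.32
up t=50.8 [0.473  0.4117 0.227 ] w=0.0217 F [ 0.3  0.5 -1. ] q7 1.18
 t=52.7 [0.6192 0.2525 0.2274] w=0.0214 F [-0.  -0.6 -1.9] q7 1.53
gc t=52.7 [0.6189 0.2527 0.2277] w=0.0213 F [-0.1  0.3 -1.1] q7 1.53
(array([0.61664229, 0.25255327]), 490, np.float64(0.0008402822195067196), array([0.19813054, 0.22372823, 0.24945234]))
```

View pics/s12c.png

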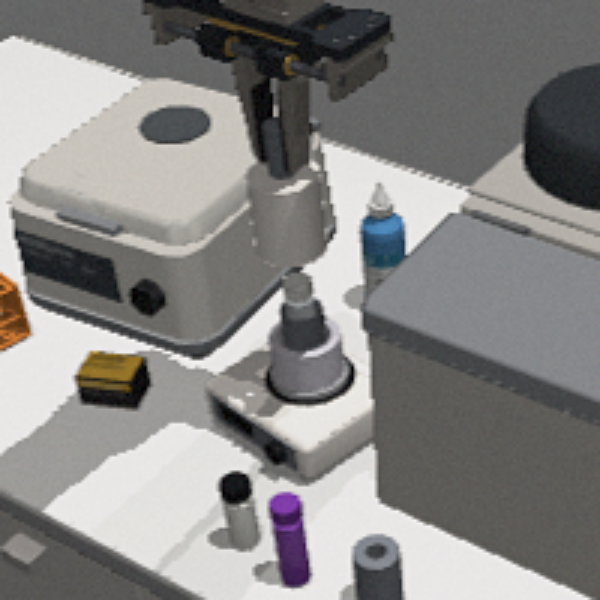

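The hood hangs plumb and is lined up to within about 1–2 mm. Lowering with force checks; contact is expected near reported z 0.136.

Run:
```python
from h import *
b=-1.2; X,Y=.62,.252; ok=True
for z in (.21,.195,.18,.165,.15,.14):
    env.movel(np.array([X,Y,z]),rate=.08); s=st()
    if s['wrist_force'][2]-b>3.5: ok=False; print('CONTACT'); break
if ok:
    while z>.131:
        z-=.001; env.movel(np.array([X,Y,z]),rate=.05); s=st()
        if s['wrist_force'][2]-b>3: break
    if z<.1385:
        effector.release(); st('rel'); env.movel(np.array([X,Y,.23]),rate=.15); env.movel(np.array([.46,.4,.23]),rate=.3); st()
for c in ('scene','top'):
    im,d=viewer.read_camera(c);P=cloud(c,d)
    if c=='scene': cv2.imwrite('pics/s13.png',im[:,:,::-1]);cv2.imwrite('pics/s13c.png',cv2.resize(im[100:280,160:360,::-1],None,fx=3.3,fy=3.3)); print(cylfit(P,(.6175,.252),.03,.1,.16)); print(cylfit(P,(.6175,.252),.03,.1,.13)[0],cylfit(P,(.6175,.252),.03,.13,.16)[0])
    for zz,r in ((.164,.034),(.208,.02),(.094,.036)):
        m=(abs(P[...,2]-zz)<.005)&(np.hypot(P[...,0]-.6185,P[...,1]-.252)<r);q=P[m]
        if len(q): print(c,zz,m.sum(),np.median(q[:,2]),(q.min(0)+q.max(0))/2)
    for n,xy,h in (('short',(.46,.2025),.07),('narrow',(.469,.068),.058)):
        m=(abs(P[...,2]-h)<.005)&(np.hypot(P[...,0]-xy[0],P[...,1]-xy[1])<.035);q=P[m]; print(n,m.sum(),(q.min(0)+q.max(0))/2 if len(q) else '')
```

```text
t=53.1 [0.6192 0.2523 0.2093] w=0.0215 F [ 0.6 -0.1 -0.6] q7 1.54
 t=53.4 [0.6195 0.2519 0.1942] w=0.0218 F [-0.5 -0.2 -0.9] q7 1.55
 t=53.8 [0.6196 0.2519 0.1792] w=0.0214 F [-0.9  0.  -1.2] q7 1.56
 t=54.1 [0.6195 0.2519 0.1642] w=0.0216 F [-0.1  0.2 -0.6] q7 1.57
 t=54.4 [0.6195 0.2519 0.1492] w=0.0219 F [ 0.7 -0.3 -1. ] q7 1.58
 t=54.7 [0.6196 0.2519 0.1393] w=0.0214 F [ 0.3 -0.3 -0.6] q7 1.58
 t=55.0 [0.6201 0.252  0.1392] w=0.0215 F [ 0.2 -0.7 -0.8] q7 1.58
 t=55.2 [0.62  0.252 0.138] w=0.0214 F [ 0.4  0.1 -1. ] q7 1.58
 t=55.5 [0.62   0.252  0.1369] w=0.0213 F [ 0.7  0.3 -0.6] q7 1.58
 t=55.7 [0.62   0.252  0.1359] w=0.0216 F [ 0.4  0.2 -1. ] q7 1.58
 t=56.0 [0.6203 0.2519 0.1358] w=0.0216 F [-1.1  0.4  5.2] q7 1.59
rel t=57.1 [0.62  0.252 0.135] w=0.0917 F [0.5 0.7 0.2] q7 1.59
 t=58.7 [0.4611 0.3984 0.2299] w=0.0919 F [-0.8 -0.9  0.3] q7 1.18
(array([0.61759854, 0.25218971]), 443, np.float64(0.0008740171755034776), array([0.10328569, 0.13071463, 0.15864355]))
[0.61763667 0.25215261] [0.61756033 0.25222658]
scene 0.164 226 0.16417311353571756 [0.617835   0.25022887 0.16387264]
scene 0.208 47 0.2074077331867138 [0.61596114 0.24890786 0.20677633]
scene 0.094 91 0.09394935704908969 [0.61326504 0.24756339 0.09395546]
short 72 [0.45913463 0.20151959 0.06886259]
narrow 151 [0.46689885 0.06777941 0.05692738]
top 0.164 339 0.16375658417217243 [0.61787885 0.25158104 0.16404993]
top 0.208 61 0.20738565738322512 [0.61890863 0.25067645 0.20772376]
top 0.094 36 0.09351379921551395 [0.61764869 0.24647065 0.09415984]
short 69 [0.46335199 0.20261591 0.06973482]
narrow 119 [0.47021216 0.06766237 0.05785508]
```

View pics/s13c.png

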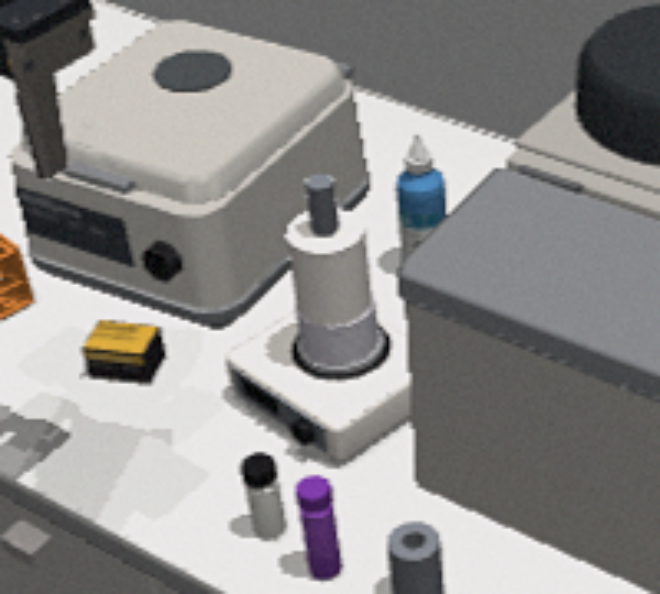

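The hood sits flat on the block: shoulder at 0.164, handle top at 0.207, tilt about 0. The short vial and narrow sleeve haven't moved, and the gripper is clear. Handing in.

```bash
python3 -c "
from h import *
env.pause(.3); print(workorder.finish_job()); env.pause(1.2); st()"
```

```text
the job is handed in; nothing more can be done
None
the job is handed in; nothing more can be done
```

The dry-block heater is set up in the order you gave, and I handed the job in about 59 s in, out of 136 s. No verdict is reported.

**What I did:** I put the block on the plate, the wide sleeve in the block, the white tall vial in the sleeve and the hood over it. The purple and turquoise look-alikes were left alone.

**Last checks:**

| Part | Position | Height |
|---|---|---|
| Block | within about 1 mm of the plate's centre | top face 0.0935 m (0.094 expected) |
| Wide sleeve | within about 2.5 mm of the block's axis | top about 0.121 m (0.122 expected) |
| Tall vial | within about 3 mm of the sleeve's axis | top about 0.152 m (0.152 expected) |
| Hood | within about 2 mm of the block's axis, no visible tilt | shoulder 0.164 m (0.164 expected) |

- **Parts to leave alone:** the short vial and narrow sleeve are within 2 mm of their starting places.
- **Gripper:** it was open and clear of everything at hand-in.

**What went wrong or disagreed:**
- **First block grasp missed:** the real fingertips sit about 37 mm above the reported TCP, along the tool. I measured this in the depth images and corrected for it, and the later grasps and contact heights fitted it.
- **Camera offset:** the two cameras disagree by about 2–3 mm in x, so I compared positions within one camera.
- **Not checked after the hood went on:** the block, sleeve and vial are mostly hidden under it, so their figures come from earlier steps.

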